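# Screw the cap onto the spare-fuse canister

## Task

Close the grey spare-fuse canister: set the black cap with the orange hexagon upright on its neck so that it rests on top of the thread, and turn it backward (anticlockwise seen from above) until it drops into the thread start. Let go so that it sits there by itself, then take hold again and screw it forward (clockwise) down to its stop, white marks at the red marks. Leave the mug, the round wiring box, the tape roll and the pliers where they are.

Things in the scene. Friction and masses are not known exactly. Their poses are not given: they have to be found in the camera images.
- cap: Loose round black screw cap, 0.2 to 0.4 kg, upright on its rim. Origin: centre of the lower rim, z up. Skirt 104 mm outside, 96 mm inside diameter, bead of 110 mm round the lowest 12 mm; flat top at 56 mm, 90 mm high with the hexagon. White marks on top and skirt lie on its x axis, +x and -x. Alike after half a turn.
- cap_hexagon (a point): Middle of the orange plastic hexagon on the cap, 73 mm above the rim: 54 mm across flats, 34 mm high (56 to 90 mm above the rim), to be gripped across two flats. Flats face along the cap's x axis and at 60 and 120 degrees from it.
- cap_pin (a point): Inner part of one of the two steel pins inside the skirt, 42.5 mm out on the cap's +x axis (the other on -x), 31 mm above the rim. Pins are 6 mm thick, point inward, and run on the canister's thread.
- canister: Grey canister fixed to the bench, foot 140 mm wide, spare fuses inside. Origin: centre of its underside on the bench, z up. Shoulder 55 mm, neck top 105 mm high. Call A the angle, anticlockwise seen from above, from its x axis to the cap's x axis (A + 180 degrees is the same). Closed: A = 0 (hard stop at -1 degree), cap rim 57 mm above the bench.
- neck_top (a point): Centre of the neck's mouth, 105 mm above the bench. The neck is 73 mm wide; its two equal thread ridges, half a turn apart, 91 mm (cap clearance 2.5 mm a side). A cap put on with A from 0 to 115 degrees rests on the ridges, rim 69.5 + A/18 mm above the bench (A in degrees). A tooth at A = 170 degrees (-10) blocks turning it clockwise there.
- thread_start (a point): On the canister's axis, 105 mm above the bench; x axis along A = 140 degrees, the middle of the thread start (two yellow marks on the shoulder). A cap on the ridges, turned anticlockwise, rises 1 mm in 18 degrees, passes the ridge end at about A = 118 degrees and drops some 12 mm, to rim height 57 + A/18 mm; a wall stops it at A = 161 degrees.
- closed_mark (a point): One of the two red marks on the shoulder, 61.5 mm out on the canister's +x axis (the other on -x). A dropped cap turned clockwise runs under the ridges and sinks 1 mm in 18 degrees, to the stop at the red marks. No spring and no tight thread: only sliding friction, and 2.5 mm of vertical play in the groove.
- mug: White mug, 95 mm high, 92 mm wide, origin under it. Bystander.
- wiring_box: Round black wiring box, 96 mm wide, 41 mm high, origin under it. Bystander.
- tape_roll: Roll of beige tape lying flat, 100 mm in diameter, 25 mm high, origin under it. Bystander.
- pliers: Pliers with red handles lying flat, 175 mm long, 13 mm high, origin under their middle. Bystander.

How it is judged:
On the way, in this order (a step that is already met when the one before it is completed fails the run):
1. the cap rests upright on top of the thread ridges (z of cap in the frame of canister between 0.068 and 0.079 m and horizontal distance between cap and canister below 0.006 m and angle between cap's own z axis and vertical below 0.12 rad and contact force between cap and canister above 0.3 N), for 0.2 s.
2. turned back, the cap has dropped into the thread start and sits there untouched by the fingers (z of cap in the frame of canister between 0.0615 and 0.0675 m and horizontal distance between cap and canister below 0.006 m and angle between cap's own z axis and vertical below 0.12 rad and angle between the x axis of cap and the x axis of thread_start, either way round below 0.5 rad and contact force between the fingers and cap below 0.1 N), for 0.2 s.
At the end, for the whole second after the job is handed in: The cap is screwed home and at rest on the canister: rim less than 59.5 mm above the canister's underside (57 mm is fully down), its x axis within 0.16 rad (9 degrees) of the canister's x axis either way round, centres within 6 mm, tilt under 0.08 rad (z of cap in the frame of canister below 0.0595 m and angle between the x axis of cap and the x axis of canister, either way round below 0.16 rad and horizontal distance between cap and canister below 0.006 m and angle between cap's own z axis and vertical below 0.08 rad and linear speed of cap below 0.02 m/s); the robot touches nothing.
It fails at once if a bystander (mug, wiring box, tape roll or pliers) is moved by more than 30 mm (distance of any of mug, wiring_box, tape_roll, pliers from where it was at the start of the episode above 0.03 m).
It also fails if it takes over 72 s, if anything falls off the work surface, if the arm or the gripper's body presses on something with over 40 N, if the wrist force passes 120 N, or if a joint passes its speed limit or range.

## Robot

A 7-joint arm with a two-finger parallel gripper is mounted at the origin on the work surface; the furniture and walls round the work are solid. World frame = base frame: x ahead of the robot, y to its left, z up, the work surface at z = 0. Lengths are in m, angles in rad, forces in N, time in s.
With the tool pointing down it reaches from about 0.4 to 0.875 m from the base axis. Payload 19.3 kg.
Tool frame: the origin (TCP) lies on the mounting face of the last link; the fingertips stand 173 mm ahead of it and the grasp point (between the pads) lies 155 mm ahead of it (bot.grip_point_offset is the distance from the TCP to the grasp point, in m); z points along the fingers, y is the line along which they close (so a half turn about z gives the same grasp; the last joint's range is limited). The gripper opens to 85 mm and grips with 20 to 120 N. Pads are 22 mm wide; open, the fingers measure 114 mm over their backs; the gripper's body (76 mm by 85 mm) begins 54 mm behind the grasp point. The pads swing forward as they close: fully open they stand 13 mm farther back than shut.
Start: joints at [-1.38, 0.521, -0.036, 1.599, 0.021, 1.021, -0.113], TCP at [0.161, 0.604, 0.405] pointing down, gripper open.
Joint ranges: [-2.91, 2.91], [-0.3, 2.13], [-1.5, 1.42], [0.17, 2.43], [-1.26, 4.41], [0.16, 1.93], [-2.52, 2.52]. Speed limits (rad/s): [1.89, 1.89, 2.39, 2.39, 3.01, 3.01, 3.01].

## Interface

Orientations are given as [roll, pitch, yaw] about the fixed x, y, z axes, in that order (R = Rz(yaw) Ry(pitch) Rx(roll)).
In Python, from workcell import bot gives the robot as it stands.
- The arm moves only by the tool arm_command, never from a script. Its argument "deltas" is a list of rows, each a list of 3 entries, a list of its own where there are three numbers: the shift along the tool's x, y, z in cm, then the turn, a rotation vector about the tool's x, y, z in rad, then the finger opening in cm, from 0 to 8.54. In form: [[[tx, ty, tz], [rx, ry, rz], claw], ...]. A call has 1 to 20 rows; each row shifts and turns the commanded pose from where the row before left it, along the tool's axes as they then stand; what a row does not reach is not made up. A row lasts 1/10 s, in which the tool goes at most 50 mm and 8.59 degrees, less where a joint would pass 70% of its speed; a pose out of reach is approached as far as the arm can. A call with a gripper value outside its range is refused whole. The fingers move at their own pace and stop on an object; "newtons" is the grip in N (left out, the last holds). Time passes only in rows, so rows that do not move let the fingers close. It gives the time, the measured TCP pose, the force, the opening and the grip force at its end, in the units of the state.
- bot.observe(): the state, without advancing time (a new reading comes with each control period).
- bot.grab_frame(name): name is "scene" or "top" or "wrist"; returns a dict with "frame" (400x640x3 uint8, red, green, blue), "K" (3x3 intrinsics, pixels), "rvec" (rotation vector, rad) and "tvec" (3), from world to camera coordinates, as OpenCV has them; the wrist camera has in their place "T_tool_cam" (4x4, takes a point from camera to tool coordinates, whose origin is the TCP and whose axes are the flange's). Camera axes: x right, y down, z forward; pixel columns grow to the right and rows downward; lengths in m; the calibration is good to about 2 mm. The wrist camera is an equidistant fisheye: a pixel r from the principal point sees the ray r / f radians off the axis. A picture is of the moment at which its call begins: read the wrist's pose just before it. There is no depth.
- bot.job_done(): hands the job in; it is judged then, once.
Trained networks look in a picture, given as the dict that the camera call returned (one of the last four; its "shot" number tells which), for a name from the list of things; names that differ only in an ending like _2 or _b are one class to them, and where a whole thing is asked for, a point or a joint stands for the part that bears it (a point fixed in the world has none). Each returns a list of dicts, best first, with "p" (0 to 1); they miss things now and then, are a little off and sometimes report something else, mostly with a low value. They report only what shows in the picture. A call takes as long as a camera call.
- bot.find_in(name, picture): "rect" ([left, top, width, height] in pixels, round what is visible of it).
- bot.mark_of(name, picture): "at" ([column, row] in pixels: a listed point, or the origin of a listed thing).
The state is a dict: "clock": time; "qpos": joint angles; "qd": joint speeds; "joint_efforts": joint torques, N m; "position": TCP position; "tool_rot": TCP orientation; "force": force on the tool from outside, world axes, zero at the start; "moment": the same for the moment, N m; "grip_width": finger opening in m; "finger_force": force on a finger pad.
Only numpy, scipy, OpenCV 4.12 (cv2) and the standard library are available. Lean on these libraries where they do the work, as an engineer would, in place of code of your own. Each camera call takes 0.05 s, during which the arm holds its last target. There are 200 camera calls.

## Working session

There is one attempt and no reset: what is moved stays moved. The work goes in short steps, Python scripts to look and compute and a tool call to move; the robot and the scene stay as the last step left them, time stands still between calls to the robot, and variables do not carry over. Pictures are saved under pics/ and viewed, at most 10 in all, crops included, and the job is handed in when it is done.

Besides the shell and the picture viewer there is one more tool, called after "Call:" as a command line: name --argument value ..., lists and objects as JSON in quotes. arm_command: Moves the arm, as the interface text tells. Its arguments: {"type":"object","properties":{"deltas":{"type":"array","items":{"type":"array"}},"newtons":{"type":"number"}},"required":["deltas"]}

```bash
mkdir -p pics; cat > h.py <<'E'
import numpy as np, cv2
from scipy.spatial.transform import Rotation as R
from workcell import bot
def tool():
    s=bot.observe(); T=np.eye(4); T[:3,:3]=R.from_euler('xyz',s['tool_rot']).as_matrix(); T[:3,3]=s['position']; return T
def ray(d,uv,T=None):
    K=d['K']
    x=(uv[0]-K[0,2])/K[0,0]; y=(uv[1]-K[1,2])/K[1,1]
    if 'T_tool_cam' in d:
        r=np.hypot(x,y); v=np.array([np.sin(r)*x/max(r,1e-9),np.sin(r)*y/max(r,1e-9),np.cos(r)])
        M=T@np.array(d['T_tool_cam']); return M[:3,3],M[:3,:3]@v
    Rm=cv2.Rodrigues(np.array(d['rvec'],float))[0]; t=np.array(d['tvec']).ravel()
    return -Rm.T@t, Rm.T@np.array([x,y,1])
def onz(d,uv,z,T=None):
    o,v=ray(d,uv,T); return o+v*(z-o[2])/v[2]
def pix(d,P,T=None):
    if 'T_tool_cam' in d:
        c=np.linalg.inv(T@np.array(d['T_tool_cam']))@np.r_[P,1]; c=c[:3]
        a=np.arctan2(np.hypot(c[0],c[1]),c[2]); q=np.hypot(c[0],c[1])+1e-12
        return d['K'][:2,2]+a*c[:2]/q*np.array([d['K'][0][0],d['K'][1][1]])
    return cv2.projectPoints(np.array([P],float),np.array(d['rvec'],float),np.array(d['tvec'],float),np.array(d['K']),None)[0].ravel()
def save(d,n,crop=None,s=1):
    f=d['frame'][:,:,::-1]
    if crop: x,y,w,h=crop; f=f[y:y+h,x:x+w]
    cv2.imwrite('pics/'+n,cv2.resize(f,None,fx=s,fy=s,interpolation=cv2.INTER_CUBIC))
E
python3 - <<'E'
from h import *
s=bot.observe(); print(s)
Z={'cap':0,'cap_hexagon':.073,'cap_pin':.031,'canister':0,'neck_top':.105,'thread_start':.105,'closed_mark':.055,'mug':0,'wiring_box':0,'tape_roll':0,'pliers':0}
for c in ('top','scene'):
    d=bot.grab_frame(c); save(d,c+'.png')
    print(c,ray(d,(320,200)))
    for n,z in Z.items():
        for m in bot.mark_of(n,d)[:2]: print(n,round(m['p'],2),np.round(m['at'],1),np.round(onz(d,m['at'],z),4))
E
```

```text
{'clock': 0.0, 'qpos': array([-1.38021495,  0.52202228, -0.03630082,  1.60001307,  0.02118094,
        1.02106503, -0.11278282]), 'qd': array([ 0.00188118,  0.00067483, -0.00145899,  0.00052028,  0.00066162,
       -0.00085638,  0.001556  ]), 'joint_efforts': array([ 6.75717984e-04, -9.27114987e+01,  1.98011689e+00, -3.69928336e+01,
        1.78831798e-02,  8.26439238e-03,  4.49491904e-05]), 'position': array([0.16114379, 0.60372551, 0.40411894]), 'tool_rot': array([-3.14047179e+00,  7.62306813e-05,  2.88078561e+00]), 'force': array([0.31560973, 0.29520253, 1.11641157]), 'moment': array([0.01460719, 0.08134738, 0.02146715]), 'finger_force': 0.0, 'grip_width': 0.08529424497038225}
top (array([ 0.37918408, -0.14338957,  1.38679465]), array([ 0.11863817,  0.00117156, -0.99296199]))
cap 0.95 [369.2 202.8] [ 0.5364 -0.2763  0.    ]
cap 0.64 [370.6 199. ] [ 0.5469 -0.2803  0.    ]
cap_hexagon 0.84 [368.6 195.4] [ 0.5475 -0.268   0.073 ]
cap_hexagon 0.48 [355.3 134.5] [ 0.7095 -0.2358  0.073 ]
cap_pin 0.74 [358.6 208.9] [ 0.5167 -0.2447  0.031 ]
canister 0.58 [257.5 187.9] [0.5793 0.0297 0.
[... 619 characters left out ...]
0.2583  0.073 ]
cap_hexagon 0.33 [317.4 276.1] [0.581 0.028 0.073]
cap_pin 0.59 [348.4 176.7] [ 0.5072 -0.2426  0.031 ]
canister 0.72 [317.3 292. ] [0.5832 0.0389 0.    ]
neck_top 0.66 [319.8 275. ] [0.5752 0.0373 0.105 ]
thread_start 0.65 [316.5 277.7] [0.5819 0.043  0.105 ]
closed_mark 0.61 [306.2 259.3] [ 0.6062 -0.0173  0.055 ]
closed_mark 0.25 [350.7 181.8] [ 0.5032 -0.2135  0.055 ]
mug 0.89 [254.2 186.8] [ 0.7421 -0.2349  0.    ]
mug 0.72 [345.7 178.7] [ 0.5127 -0.2558  0.    ]
wiring_box 0.73 [301.5 135.4] [ 0.6267 -0.3917  0.    ]
tape_roll 0.89 [392.5 145.2] [ 0.3877 -0.3569  0.    ]
tape_roll 0.55 [265.4 279.6] [0.7007 0.0089 0.    ]
pliers 0.68 [268.5 283.4] [0.6932 0.0179 0.    ]
```

```bash
python3 - <<'E'
import cv2
a=cv2.imread('pics/top.png')[110:290,200:460]; b=cv2.imread('pics/scene.png')[110:330,230:430]
cv2.imwrite('pics/both.png',cv2.vconcat([cv2.resize(a,(433,300),interpolation=2),cv2.resize(b,(433,300),interpolation=2)][:1]))
cv2.imwrite('pics/top_z.png',cv2.resize(a,(780,540),interpolation=2))
E
```

```text
(no output)
```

View pics/top_z.png

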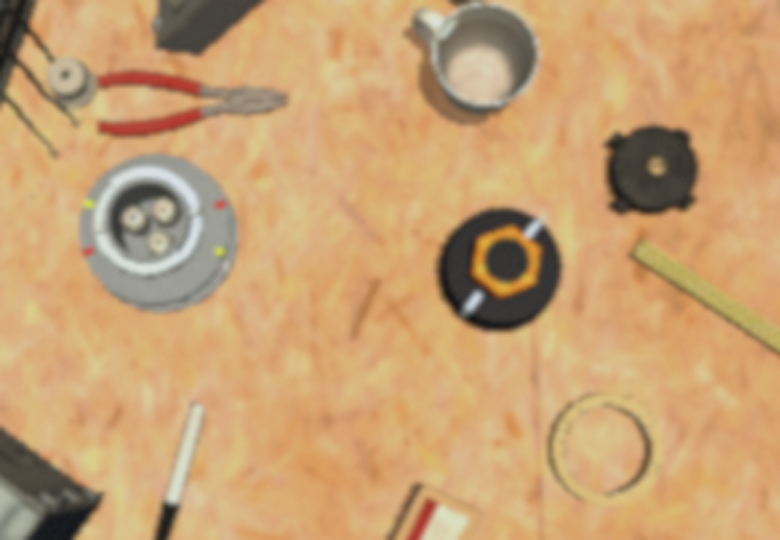

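```bash
python3 - <<'E'
from h import *
d=bot.grab_frame('top')
f=lambda u,v,z:onz(d,(200+u/3,110+v/3),z)
for n,a,b,z in (('cap',(473,303),(535,229),.056),('red',(87,252),(220,204),.055),('yel',(88,204),(219,251),.055)):
    A=f(*a,z);B=f(*b,z);print(n,A,B,(A+B)/2,np.linalg.norm(A-B),np.degrees(np.arctan2(*(B-A)[1::-1])))
T=tool()
for p in ((.540,-.264,.3),(.581,.040,.3)):print(np.linalg.inv(T)@np.r_[p,1])
E
```

```text
cap [ 0.50864483 -0.24032499  0.056     ] [ 0.57363235 -0.2957131   0.056     ] [ 0.54113859 -0.26801905  0.056     ] 0.08538863882933258 -40.44057276960813
red [0.55549834 0.09775404 0.055     ] [ 0.59753527 -0.01875106  0.055     ] [0.5765168  0.03950149 0.055     ] 0.12385694470720618 -70.15973213576147
yel [0.59816703 0.09761005 0.055     ] [ 0.55576212 -0.0181391   0.055     ] [0.57696458 0.03973548 0.055     ] 0.12327222223259209 -110.12039946687183
[-0.58983356 -0.7407686   0.1047264   1.        ]
[-0.55104189 -0.43647892  0.10469813  1.        ]
```

View pics/scene.png

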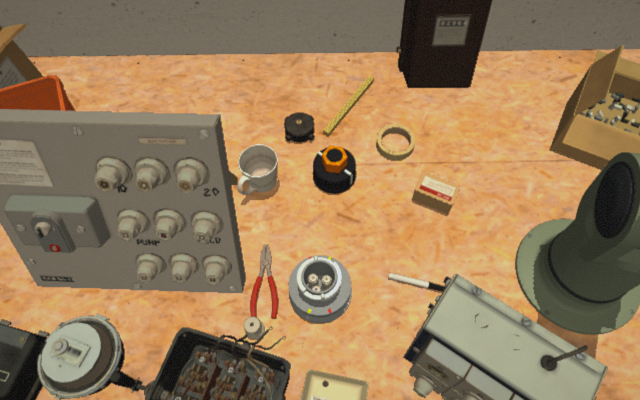

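View pics/top.png

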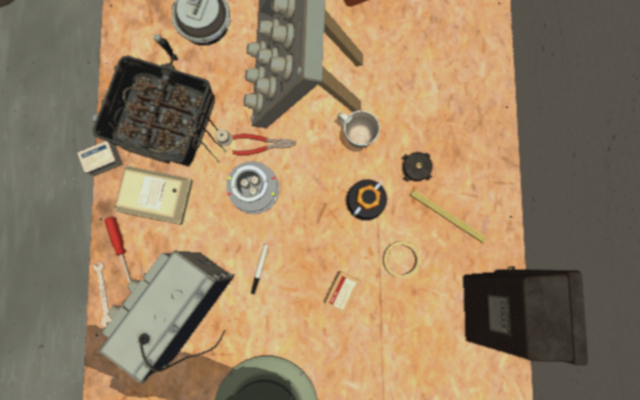

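Call:
arm_command --deltas '[[[0,0,-4],[0,0,0],8.5],[[0,0,-4],[0,0,0],8.5],[[-3.4,-2.7,0],[0,0,0],8.5],[[-3.4,-2.7,0],[0,0,0],8.5],[[-3.4,-2.7,0],[0,0,0],8.5],[[-3.4,-2.7,0],[0,0,0],8.5],[[-3.4,-2.7,0],[0,0,0],8.5],[[-3.4,-2.7,0],[0,0,0],8.5],[[-3.4,-2.7,0],[0,0,0],8.5],[[-3.4,-2.7,0],[0,0,0],8.5],[[-3.4,-2.7,0],[0,0,0],8.5],[[-3.4,-2.7,0],[0,0,0],8.5],[[-3.4,-2.7,0],[0,0,0],8.5],[[-3.4,-2.7,0],[0,0,0],8.5],[[-3.4,-2.7,0],[0,0,0],8.5],[[-3.4,-2.7,0],[0,0,0],8.5],[[-3.4,-2.7,0],[0,0,0],8.5],[[-3.4,-2.7,0],[0,0,0],8.5]]'

```text
clock: 3.05
position: [0.5762, 0.0446, 0.4849]
tool_rot: [3.141, 0.0, 2.881]
force: [0.5, 1.6, 1.1]
grip_width: 0.0849
finger_force: 0.0
```

```bash
cat > look.py <<'E'
from h import *
import sys
s=bot.observe(); T=tool(); print('q',np.round(s['qpos'],3),'pos',np.round(s['position'],4),'rot',np.round(s['tool_rot'],4),'F',np.round(s['force'],1),'M',np.round(s['moment'],2),'g',s['grip_width'],s['finger_force'],s['clock'])
d=bot.grab_frame('wrist'); save(d,sys.argv[1])
for a in sys.argv[2:]:
    n,z=a.split(':')
    for m in bot.mark_of(n,d)[:2]:
        P=onz(d,m['at'],float(z),T); print(n,round(m['p'],2),np.round(m['at'],1),'world',np.round(P,4),'tool',np.round(np.linalg.inv(T)@np.r_[P,1],4)[:3])
E
python3 look.py w1.png canister:0 neck_top:.105 thread_start:.105 closed_mark:.055
```

```text
q [-0.381  0.381  0.278  1.639 -0.113  1.137  1.236] pos [0.5762 0.0446 0.4849] rot [3.1413e+00 4.0000e-04 2.8810e+00] F [0.5 1.6 1.1] M [-0.   -0.   -0.01] g 0.08485993420841284 0.0 3.05
canister 0.95 [313.5 163.1] world [0.5755 0.0423 0.    ] tool [ 2.000e-04 -2.500e-03  4.849e-01]
canister 0.16 [186.3 290.1] world [ 0.7354 -0.2423  0.    ] tool [-0.2276 -0.2363  0.4849]
neck_top 0.9 [309.2 182.8] world [0.5806 0.0364 0.105 ] tool [-0.0063 -0.0069  0.3799]
neck_top 0.64 [112.5 213.5] world [ 0.548  -0.2396  0.105 ] tool [-0.0458 -0.282   0.3798]
thread_start 0.73 [310.3 177.1] world [0.5745 0.0394 0.105 ] tool [ 0.0004 -0.0056  0.3799]
thread_start 0.58 [130.3 176.5] world [ 0.5092 -0.1865  0.105 ] tool [ 0.0053 -0.2407  0.3798]
closed_mark 0.64 [272.1 198.5] world [ 0.599  -0.0213  0.055 ] tool [-0.0389 -0.0579  0.4299]
```

View pics/w1.png

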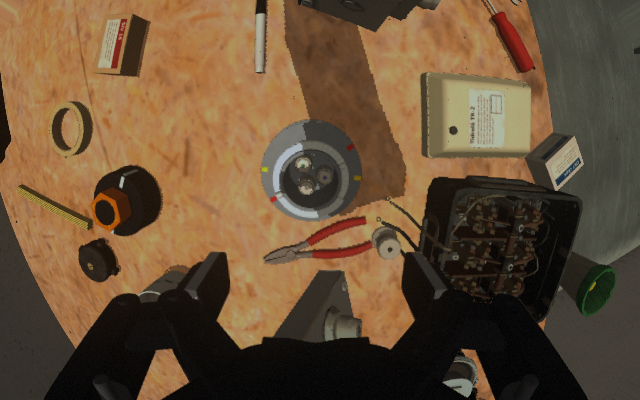

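```bash
python3 - <<'E'
from h import *
d=bot.grab_frame('wrist'); T=tool(); h=cv2.cvtColor(d['frame'],cv2.COLOR_RGB2HSV)
def cen(lo,hi,c,r=8):
    x,y=c; s=h[y-r:y+r,x-r:x+r]; m=(s[...,0]>=lo)&(s[...,0]<=hi)&(s[...,1]>150)&(s[...,2]>110)
    if lo==0: m=((s[...,0]<5)|(s[...,0]>174))&(s[...,1]>140)&(s[...,2]>90)
    yy,xx=np.nonzero(m); return onz(d,(x-r+xx.mean(),y-r+yy.mean()),.055,T),len(xx)
for n,lo,hi,a,b in(('red',0,5,(350,147),(273,198)),('yel',24,35,(264,170),(358,178))):
    A,k=cen(lo,hi,a);B,l=cen(lo,hi,b);print(n,k,l,A,B,(A+B)/2,np.linalg.norm(A-B),np.degrees(np.arctan2(*(B-A)[1::-1])))
E
```

```text
red 25 24 [0.55857445 0.09618277 0.055     ] [ 0.59974918 -0.01975696  0.055     ] [0.57916182 0.0382129  0.055     ] 0.12303405360889272 -70.44805983028107
yel 29 0 [ 0.55750889 -0.01919793  0.055     ] [nan nan nan] [nan nan nan] nan nan<stdin>:6: RuntimeWarning: Mean of empty slice.
  ret = ret.dtype.type(ret / rcount)
```

Call:
arm_command --deltas '[[[-0.6,-3.9,0],[0,0,0],8.5],[[-0.6,-3.9,0],[0,0,0],8.5],[[-0.6,-3.9,0],[0,0,0],8.5],[[-0.6,-3.9,0],[0,0,0],8.5],[[-0.6,-3.9,0],[0,0,0],8.5],[[-0.6,-3.9,0],[0,0,0],8.5],[[-0.6,-3.9,0],[0,0,0],8.5],[[-0.6,-3.9,0],[0,0,0],8.5]]'

```text
clock: 4.15
position: [0.5412, -0.2678, 0.485]
tool_rot: [3.141, 0.0, 2.883]
force: [0.7, 0.7, 0.2]
grip_width: 0.0851
finger_force: 0.0
```

Call:
arm_command --deltas '[[[0,0,0.8],[0,0,0.135],8.5],[[0,0,0.8],[0,0,0.135],8.5],[[0,0,0.8],[0,0,0.135],8.5],[[0,0,0.8],[0,0,0.135],8.5],[[0,0,0.8],[0,0,0.135],8.5],[[0,0,0.8],[0,0,0.135],8.5],[[0,0,0.8],[0,0,0.135],8.5],[[0,0,0.8],[0,0,0.135],8.5],[[0,0,0.8],[0,0,0.135],8.5],[[0,0,0.8],[0,0,0.135],8.5],[[0,0,0.8],[0,0,0.135],8.5],[[0,0,0.8],[0,0,0.135],8.5],[[0,0,0.8],[0,0,0.135],8.5],[[0,0,0.8],[0,0,0.135],8.5],[[0,0,0.8],[0,0,0.126],8.5],[[0,0,0],[0,0,0],8.5]]'

```text
clock: 5.75
position: [0.5416, -0.266, 0.3638]
tool_rot: [-3.14, 0.0, 0.864]
force: [0.7, -0.1, 0.2]
grip_width: 0.0852
finger_force: 0.0
```

```bash
python3 look.py w2.png cap:0 cap_hexagon:.073
```

```text
q [-0.158  0.679  0.81   1.728 -0.575  0.991  0.162] pos [ 0.5416 -0.266   0.3638] rot [-3.140e+00  3.000e-04  8.643e-01] F [ 0.7 -0.1  0.2] M [0.01 0.   0.02] g 0.08518170428842244 0.0 5.75
cap 0.73 [320.3 180.9] world [ 0.5447 -0.2697  0.    ] tool [-0.0007  0.0053  0.3638]
cap_hexagon 0.66 [320.4 200.4] world [ 0.543  -0.2703  0.073 ] tool [-0.0023  0.0043  0.2908]
```

View pics/w2.png

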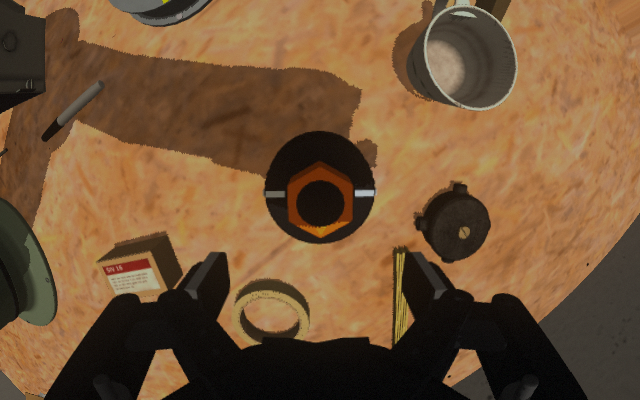

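```bash
python3 - <<'E'
from h import *
d=bot.grab_frame('wrist'); T=tool(); print(d['K'],d['T_tool_cam'])
g=d['frame'].astype(int); h=cv2.cvtColor(d['frame'],cv2.COLOR_RGB2HSV)
roi=np.zeros(g.shape[:2],bool); roi[125:248,258:382]=1
o=roi&(h[...,0]<22)&(h[...,1]>150)&(h[...,2]>60)&(np.hypot(np.arange(640)[None]-320,np.arange(400)[:,None]-198)<42)
y,x=np.nonzero(o); print('hex',x.min(),x.max(),y.min(),y.max())
w=roi&(g.min(2)>110)&(h[...,1]<70)
w[:180]=0;w[205:]=0
L=w.copy();L[:,320:]=0;Rr=w.copy();Rr[:,:320]=0
P=[]
for m in(L,Rr):
    y,x=np.nonzero(m);print(x.min(),x.max(),x.mean(),y.mean(),len(x));P.append(onz(d,(x.mean(),y.mean()),.056,T))
print(P,np.degrees(np.arctan2(*(P[1]-P[0])[1::-1])))
Ti=np.linalg.inv(T)
for u in((x0:=np.nonzero(o)[1].min()),np.nonzero(o)[1].max()): print(Ti@np.r_[onz(d,(u,200),.09,T),1])
for u,v in((264.5,187),(375.5,187),(320,131),(320,243)): print((Ti@np.r_[onz(d,(u,v),.006,T),1])[:2])
E
```

```text
[[309.70691629   0.         315.2992544 ]
 [  0.         309.70691629 202.860568  ]
 [  0.           0.           1.        ]] [[ 2.58670422e-04 -9.59815006e-01 -2.80633367e-01  7.13492050e-02]
 [ 9.99999825e-01  3.97634114e-04 -4.38240162e-04 -5.07265887e-05]
 [ 5.32218884e-04 -2.80633205e-01  9.59814941e-01  3.13119912e-02]
 [ 0.00000000e+00  0.00000000e+00  0.00000000e+00  1.00000000e+00]]
hex 286 351 161 236Traceback (most recent call last):
  File "<stdin>", line 12, in <module>
    return umr_minimum(a, axis, None, out, keepdims, initial, where)
ValueError: zero-size array to reduction operation minimum which has no identity
```

Call:
arm_command --deltas '[[[-0.15,0.2,1.5],[0,0,0],8.5],[[0,0,2.5],[0,0,0],8.5],[[0,0,3],[0,0,0],8.5],[[0,0,3],[0,0,0],8.5],[[0,0,2],[0,0,0],8.5],[[0,0,1],[0,0,0],8.5],[[0,0,0],[0,0,0],8.5],[[0,0,0],[0,0,0],4.5],[[0,0,0],[0,0,0],4.5],[[0,0,0],[0,0,0],4.5],[[0,0,0],[0,0,0],4.5],[[0,0,0],[0,0,0],4.5],[[0,0,0],[0,0,0],4.5],[[0,0,0],[0,0,0],4.5]]' --newtons 60

```text
clock: 7.35
position: [0.5421, -0.2703, 0.236]
tool_rot: [3.14, -0.001, 0.865]
force: [-1.6, 0.4, 9.7]
grip_width: 0.0528
finger_force: 63.3
```

```bash
python3 look.py w3.png cap:0 cap_hexagon:.073
```

```text
q [-0.062  0.834  0.663  1.796 -0.718  0.766  0.276] pos [ 0.5421 -0.2703  0.236 ] rot [ 3.1399e+00 -7.0000e-04  8.6520e-01] F [-1.6  0.4  9.7] M [0.17 0.33 0.15] g 0.05283342058848522 63.27917218208313 7.35
cap 0.75 [318.5 215.5] world [ 0.5456 -0.27    0.    ] tool [0.0023 0.0021 0.236 ]
cap_hexagon 0.91 [316.9 264.4] world [ 0.5444 -0.2691  0.073 ] tool [0.0023 0.0007 0.163 ]
```

Call:
arm_command --deltas '[[[0,0,-1.5],[0,0,0],4.5],[[0,0,-3],[0,0,0],4.5],[[0,0,-3.5],[0,0,0],4.5],[[0,0,-3.5],[0,0,0],4.5],[[0,0,-3],[0,0,0],4.5],[[3.2,-2.1,0],[0,0,0],4.5],[[3.2,-2.1,0],[0,0,0],4.5],[[3.2,-2.1,0],[0,0,0],4.5],[[3.2,-2.1,0],[0,0,0],4.5],[[3.2,-2.1,0],[0,0,0],4.5],[[3.2,-2.1,0],[0,0,0],4.5],[[3.2,-2.1,0],[0,0,0],4.5],[[2.5,-1.7,0],[0,0,0],4.5],[[1,-0.9,0],[0,0,0],4.5]]'

```text
clock: 8.9
position: [0.5783, 0.0424, 0.3805]
tool_rot: [-3.141, -0.001, 0.868]
force: [0.3, -0.4, -3.3]
grip_width: 0.0529
finger_force: 64.7
```

Call:
arm_command --deltas '[[[0,0,0],[0,0,-0.126],4.5],[[0,0,0],[0,0,-0.126],4.5],[[0,0,0],[0,0,-0.126],4.5],[[0,0,0],[0,0,-0.126],4.5],[[0,0,0],[0,0,-0.126],4.5],[[0,0,0],[0,0,-0.126],4.5],[[0,0,0],[0,0,-0.126],4.5],[[0,0,0],[0,0,-0.126],4.5],[[0,0,0],[0,0,-0.126],4.5],[[0,0,0],[0,0,0],4.5],[[0,0,0],[0,0,0],4.5]]'

```text
clock: 10.0
position: [0.5781, 0.0386, 0.3803]
tool_rot: [3.141, 0.0, 1.994]
force: [-0.8, 0.9, -3.7]
grip_width: 0.0525
finger_force: 64.6
```

```bash
python3 look.py w4.png cap:.15 cap_hexagon:.223 closed_mark:.055 canister:0
python3 - <<'E'
from h import *
for c in('scene','top'):
    d=bot.grab_frame(c);save(d,c+'4.png')
    for n,z in (('cap',.15),('cap_hexagon',.223),('canister',0),('closed_mark',.055),('thread_start',.105)):
        for m in bot.mark_of(n,d)[:2]: print(c,n,round(m['p'],2),np.round(m['at'],1),np.round(onz(d,m['at'],z),4))
a=cv2.imread('pics/scene4.png')[160:360,220:420]; cv2.imwrite('pics/s4z.png',cv2.hconcat([cv2.resize(a,(500,500),interpolation=2)]))
E
```

```text
q [-0.562  0.54   0.569  1.771 -0.352  0.933  0.578] pos [0.5781 0.0386 0.3803] rot [3.1411e+00 1.0000e-04 1.9941e+00] F [-0.8  0.9 -3.7] M [ 0.01  0.02 -0.  ] g 0.05254053982344811 64.6381938457489 10.0
cap 0.62 [316.3 215.3] world [0.577 0.043 0.15 ] tool [0.0045 0.0007 0.2303]
cap_hexagon 0.88 [313.4 265.2] world [0.5754 0.0428 0.223 ] tool [ 0.0049 -0.0008  0.1573]
scene cap 0.72 [319.9 270.9] [0.574  0.0452 0.15  ]
scene cap_hexagon 0.69 [316.3 256.9] [0.5789 0.0456 0.223 ]
scene canister 0.71 [319.7 292.4] [0.5779 0.0399 0.    ]
top cap 0.92 [245.4 181.8] [0.5729 0.0408 0.15  ]
top cap_hexagon 0.75 [243.3 175.1] [0.5772 0.035  0.223 ]
top canister 0.75 [254.2 187.1] [0.5815 0.0388 0.    ]
top closed_mark 0.73 [271.7 178. ] [ 0.5976 -0.0144  0.055 ]
top closed_mark 0.32 [256.  187.2] [0.5732 0.0268 0.055 ]
```

View pics/w4.png

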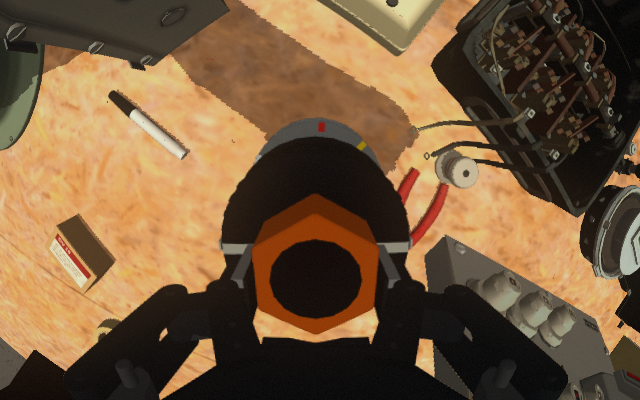

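View pics/s4z.png

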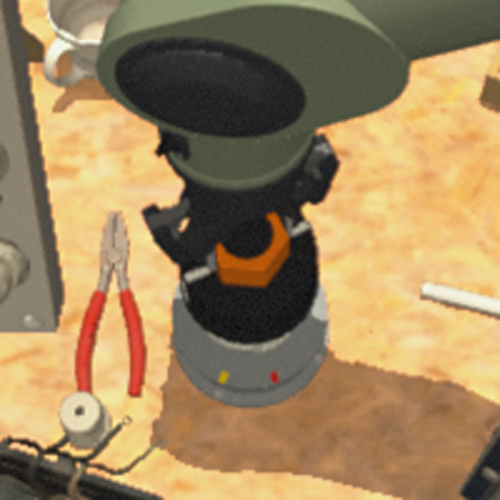

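```bash
python3 - <<'E'
from h import *
d=bot.grab_frame('wrist'); T=tool(); Ti=np.linalg.inv(T); z0=T[2,3]-.236
t=lambda u,v,z:(Ti@np.r_[onz(d,(u,v),z,T),1])[:2]*1e3
print('hex',t(316,194,z0+.09),t(315,334,z0+.09),t(253,238,z0+.09),t(379,240,z0+.09))
print('skirt far edge top',t(316,137,z0+.056),t(221,243,z0+.056),t(411,243,z0+.056))
r=onz(d,(321,127.5),.055,T);y=onz(d,(362,146),.055,T)
print('red',r,'yel',y)
for c in ((.5792,.0382),(.5767,.0396)):
  for A in(0,140,180,320):
    a=np.radians(A-70.3);P=np.r_[np.array(c)+.0615*np.array([np.cos(a),np.sin(a)]),.055];print(c,A,P,pix(d,P,T))
E
```

```text
hex [41.41764691  0.28717209] [-26.69452211  -0.10480592] [ 22.99645159 -25.30051422] [22.12226281 25.99540248]
skirt far edge top [60.73923388  0.33522434] [  5.34737152 -50.95313413] [ 5.37050778 51.77754494]
red [0.55836521 0.09550482 0.055     ] yel [0.60116037 0.09611742 0.055     ]
(0.5792, 0.0382) 0 [ 0.59993136 -0.01970044  0.055     ] [310.80254298 247.58896081]
(0.5792, 0.0382) 140 [0.60053654 0.09588017 0.055     ] [361.31291652 145.94252159]
(0.5792, 0.0382) 180 [0.55846864 0.09610044 0.055     ] [321.36478214 126.97537386]
(0.5792, 0.0382) 320 [ 0.55786346 -0.01948017  0.055     ] [273.45107062 231.6324321 ]
(0.5767, 0.0396) 0 [ 0.59743136 -0.01830044  0.055     ] [309.15539999 245.56102848]
(0.5767, 0.0396) 140 [0.59803654 0.09728017 0.055     ] [359.61571105 143.50983291]
(0.5767, 0.0396) 180 [0.55596864 0.09750044 0.055     ] [319.56543168 124.53351135]
(0.5767, 0.0396) 320 [ 0.55536346 -0.01808017  0.055     ] [271.71254165 229.51672691]
```

```bash
python3 - <<'E'
from h import *
d=bot.grab_frame('wrist'); T=tool(); z0=.236
# tool coords: z = .236 - h
for dx in (0,2,5):
  for n,P in (('hexV- top',(-31.2,0,90)),('hexV+ top',(31.2,0,90)),('hexV+ base',(31.2,0,56)),('bead+ lo',(55,0,0)),('bead+ up',(55,0,12)),('skirt+ top',(52,0,56)),('mark',(0,52,56)),('mark-',(0,-52,56)),('beadside',(0,55,12))):
    p=np.array([P[0]+dx,P[1],236-P[2]])/1e3
    print(dx,n,np.round(pix(d,(T@np.r_[p,1])[:3],T),1))
h=cv2.cvtColor(d['frame'],cv2.COLOR_RGB2HSV)
print('V col316', [(y,d['frame'][y,316].tolist()) for y in range(110,345,3)])
E
python3 - <<'E'
import cv2
a=cv2.imread('pics/w4.png')[110:350,200:430]; cv2.imwrite('pics/w4z.png',cv2.resize(a,None,fx=2.5,fy=2.5,interpolation=2))
E
```

```text
0 hexV- top [315.2 340.9]
0 hexV+ top [315.2 219.2]
0 hexV+ base [315.3 196.6]
0 bead+ lo [315.3 139.6]
0 bead+ up [315.3 141.2]
0 skirt+ top [315.3 155. ]
0 mark [410.3 252. ]
0 mark- [220.3 251.9]
0 beadside [396.4 224.3]
2 hexV- top [315.2 337.9]
2 hexV+ top [315.2 214.4]
2 hexV+ base [315.3 192.7]
2 bead+ lo [315.3 136.6]
2 bead+ up [315.3 138. ]
2 skirt+ top [315.3 150.9]
2 mark [410.7 248.6]
2 mark- [219.9 248.6]
2 beadside [396.6 221.5]
5 hexV- top [315.2 333.2]
5 hexV+ top [315.2 207. ]
5 hexV+ base [315.3 186.8]
5 bead+ lo [315.3 132.1]
5 bead+ up [315.3 133.2]
5 skirt+ top [315.3 144.7]
5 mark [411.3 243.6]
5 mark- [219.3 243.5]
5 beadside [397.  217.3]
V col316 [(110, [135, 90, 53]), (113, [137, 93, 57]), (116, [136, 94, 60]), (119, [84, 80, 72]), (122, [79, 76, 74]), (125, [80, 79, 73]), (128, [80, 78, 73]), (131, [79, 78, 73]), (134, [78, 76, 72]), (137, [26, 18, 14]), (140, [24, 17, 15]), (143, [23, 17, 14]), (146, [20, 14, 10]), (149, [23, 14, 12]), (152, [25, 18, 15]), (155, [22, 18, 15]), (158, [23, 20, 16]), (161, [23, 15, 14]), (164, [22, 16, 14]), (167, [21, 16, 1
[... 537 characters left out ...]
]), (248, [23, 13, 9]), (251, [23, 15, 12]), (254, [23, 13, 11]), (257, [22, 15, 13]), (260, [22, 15, 13]), (263, [23, 14, 12]), (266, [21, 16, 13]), (269, [22, 15, 13]), (272, [22, 14, 14]), (275, [21, 13, 10]), (278, [22, 15, 14]), (281, [23, 16, 12]), (284, [23, 15, 13]), (287, [19, 13, 9]), (290, [23, 17, 16]), (293, [23, 15, 11]), (296, [21, 16, 13]), (299, [23, 14, 13]), (302, [22, 12, 10]), (305, [22, 15, 12]), (308, [21, 14, 11]), (311, [23, 15, 11]), (314, [20, 15, 10]), (317, [21, 15, 12]), (320, [148, 60, 6]), (323, [147, 60, 5]), (326, [147, 59, 8]), (329, [148, 61, 7]), (332, [141, 56, 3]), (335, [214, 146, 84]), (338, [223, 167, 99]), (341, [218, 150, 85]), (344, [19, 18, 14])]
```

View pics/w4z.png

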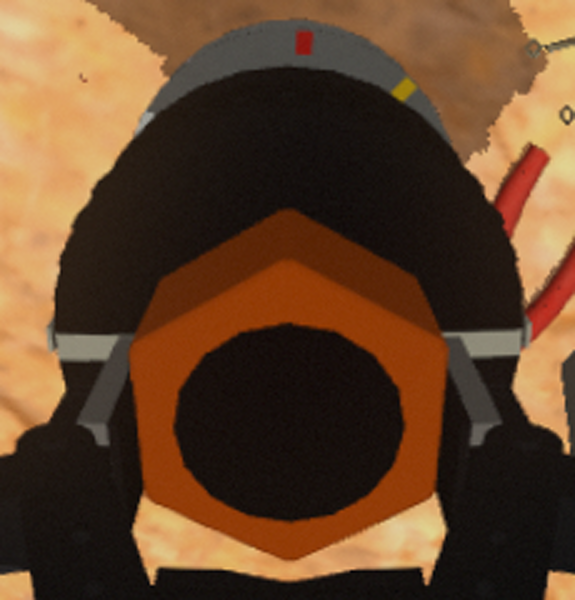

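Call:
arm_command --deltas '[[[-0.34,0.1,0.5],[0,0,0],4.5],[[0,0,1.5],[0,0,0],4.5],[[0,0,1],[0,0,0],4.5],[[0,0,0.5],[0,0,0],4.5],[[0,0,0.5],[0,0,0],4.5],[[0,0,0.5],[0,0,0],4.5],[[0,0,0.5],[0,0,0],4.5],[[0,0,0],[0,0,0],4.5]]'

```text
clock: 11.75
position: [0.5804, 0.0366, 0.3292]
tool_rot: [-3.141, -0.0, 1.999]
force: [0.5, -0.1, -3.6]
grip_width: 0.0526
finger_force: 64.7
```

```bash
python3 look.py w5.png
```

```text
q [-0.526  0.607  0.527  1.807 -0.397  0.835  0.623] pos [0.5804 0.0366 0.3292] rot [-3.1409e+00 -2.0000e-04  1.9988e+00] F [ 0.5 -0.1 -3.6] M [-0.01 -0.    0.01] g 0.052634249846871525 64.71321702003479 11.75
```

Call:
arm_command --deltas '[[[0,0,0.5],[0,0,0],4.5],[[0,0,0.5],[0,0,0],4.5],[[0,0,0.3],[0,0,0],4.5],[[0,0,0.2],[0,0,0],4.5],[[0,0,0.1],[0,0,0],4.5],[[0,0,0.1],[0,0,0],4.5],[[0,0,0.1],[0,0,0],4.5],[[0,0,0],[0,0,0],4.5]]'

```text
clock: 12.6
position: [0.5805, 0.0365, 0.3117]
tool_rot: [-3.142, -0.0, 1.999]
force: [-0.8, 0.6, -3.1]
grip_width: 0.0531
finger_force: 64.7
```

Call:
arm_command --deltas '[[[0,0,0.1],[0,0,0],4.5],[[0,0,0.1],[0,0,0],4.5],[[0,0,0],[0,0,0],4.5]]'

```text
clock: 12.9
position: [0.5807, 0.0364, 0.3104]
tool_rot: [3.141, -0.0, 1.999]
force: [-3.5, -1.0, 9.7]
grip_width: 0.053
finger_force: 66.5
```

Call:
arm_command --deltas '[[[0,0,0],[0,0,0],4.5],[[0,0,0],[0,0,0],4.5],[[0,0,0],[0,0,0],4.5],[[0,0,-0.1],[0,0,0],7],[[0,0,-0.1],[0,0,0],7],[[0,0,0],[0,0,0],7],[[0,0,0],[0,0,0],7],[[0,0,0],[0,0,0],7]]'

```text
clock: 13.7
position: [0.5805, 0.0365, 0.3116]
tool_rot: [-3.141, 0.0, 1.999]
force: [-0.2, 0.2, 0.6]
grip_width: 0.0702
finger_force: 0.0
```

```bash
python3 look.py w6.png cap:.0748 cap_hexagon:.1478
python3 - <<'E'
from h import *
d=bot.grab_frame('wrist'); T=tool(); zr=.0748
f=d['frame'].astype(int)
for dx in (0,2,4):
  for n,P in (('hexV- top',(-31.2,0,90)),('hexV+ top',(31.2,0,90)),('hexV+ base',(31.2,0,56)),('bead+ up',(55,0,12))):
    p=T[:3,3]+T[:3,:3]@np.array([P[0]+dx,P[1],0])/1e3; p[2]=zr+P[2]/1e3
    print(dx,n,np.round(pix(d,p,T),1))
c=f[:,315]; print([(y,c[y].tolist()) for y in range(100,350) if abs(c[y]-c[y-1]).sum()>35])
c=f[240]; print([(x,c[x].tolist()) for x in range(200,430) if abs(c[x]-c[x-1]).sum()>35])
E
```

```text
q [-0.514  0.63   0.512  1.819 -0.413  0.8    0.636] pos [0.5805 0.0365 0.3116] rot [-3.1415  0.      1.9987] F [-0.2  0.2  0.6] M [ 0.   -0.03  0.01] g 0.07024053920344048 0.0 13.7
cap 0.62 [316.2 217.7] world [0.5809 0.0373 0.0748] tool [0.0005 0.0006 0.2368]
cap_hexagon 0.68 [314.4 263.5] world [0.5791 0.0385 0.1478] tool [ 0.0024 -0.0004  0.1638]
0 hexV- top [315.2 339.7]
0 hexV+ top [315.3 218.5]
0 hexV+ base [315.3 196.1]
0 bead+ up [315.4 141. ]
2 hexV- top [315.2 336.7]
2 hexV+ top [315.3 213.7]
2 hexV+ base [315.3 192.3]
2 bead+ up [315.4 137.8]
4 hexV- top [315.2 333.6]
4 hexV+ top [315.3 208.8]
4 hexV+ base [315.3 188.4]
4 bead+ up [315.4 134.7]
[(115, [93, 75, 60]), (137, [42, 39, 37]), (138, [23, 19, 16]), (192, [67, 27, 8]), (211, [129, 51, 3]), (236, [73, 30, 9]), (237, [20, 13, 10]), (316, [87, 37, 13]), (317, [132, 56, 14]), (332, [185, 121, 68]), (333, [216, 156, 94]), (342, [133, 97, 61]), (343, [36, 26, 19])]
[(219, [156, 140, 116]), (220, [125, 119, 103]), (221, [78, 71, 59]), (222, [46, 36, 28]), (254, [57, 29, 14]), (294, [79, 33, 5]), (295, [45, 18, 6]), (336, [104, 42, 7]), (337, [144, 57, 5]), (376, [56, 27, 10]), (402, [66, 60, 53]), (410, [107, 101, 88]), (411, [143, 129, 114]), (412, [157, 91, 75]), (413, [166, 52, 39]), (415, [177, 107, 68]), (416, [208, 149, 94]), (417, [221, 163, 103])]
```

Call:
arm_command --deltas '[[[0.24,0,0],[0,0,0],7],[[0,0,0],[0,0,0],7],[[0,0,0],[0,0,0],4.5],[[0,0,0],[0,0,0],4.5],[[0,0,0],[0,0,0],4.5],[[0,0,0],[0,0,0],4.5],[[0,0,0],[0,0,0],4.5],[[0,0,-0.04],[0,0,-0.06],4.5],[[0,0,-0.02],[0,0,-0.06],4.5]]'

```text
clock: 14.8
position: [0.5796, 0.0388, 0.3124]
tool_rot: [3.141, 0.0, 2.121]
force: [-0.3, 0.8, 2.8]
grip_width: 0.0531
finger_force: 62.4
```

Call:
arm_command --deltas '[[[0,0,-0.02],[0,0,-0.06],4.5],[[0,0,-0.02],[0,0,-0.06],4.5],[[0,0,-0.02],[0,0,-0.06],4.5],[[0,0,-0.02],[0,0,-0.06],4.5],[[0,0,-0.02],[0,0,-0.06],4.5],[[0,0,-0.02],[0,0,-0.06],4.5],[[0,0,0],[0,0,-0.06],4.5],[[0,0,0],[0,0,-0.06],4.5],[[0,0,0],[0,0,-0.06],4.5],[[0,0,0],[0,0,-0.06],4.5],[[0,0,0],[0,0,-0.06],4.5],[[0,0,0],[0,0,-0.06],4.5],[[0,0,0],[0,0,0],4.5]]'

```text
clock: 16.1
position: [0.5794, 0.0386, 0.3132]
tool_rot: [-3.141, -0.001, 2.84]
force: [0.3, 0.2, -2.4]
grip_width: 0.0527
finger_force: 63.4
```

Call:
arm_command --deltas '[[[0,0,0.2],[0,0,0],4.5],[[0,0,0.2],[0,0,0],4.5],[[0,0,0.2],[0,0,0],4.5],[[0,0,0.2],[0,0,0],4.5],[[0,0,0.1],[0,0,0],4.5],[[0,0,0.1],[0,0,0],4.5],[[0,0,0],[0,0,0],4.5]]'

```text
clock: 16.8
position: [0.5795, 0.0388, 0.3034]
tool_rot: [-3.142, -0.0, 2.839]
force: [0.1, 0.0, -3.5]
grip_width: 0.0527
finger_force: 63.4
```

Call:
arm_command --deltas '[[[0,0,0.1],[0,0,0],4.5],[[0,0,0],[0,0,0],7],[[0,0,0],[0,0,0],7],[[0,0,0],[0,0,0],7],[[0,0,0],[0,0,0],7],[[0,0,0],[0,0,0],7],[[0,0,0],[0,0,0],7],[[0,0,0],[0,0,0],7]]'

```text
clock: 17.6
position: [0.5796, 0.0388, 0.3025]
tool_rot: [3.142, 0.0, 2.839]
force: [0.6, -0.2, -0.2]
grip_width: 0.0698
finger_force: 0.0
```

```bash
python3 look.py w7.png cap:.0649 cap_hexagon:.1379
python3 - <<'E'
from h import *
d=bot.grab_frame('wrist'); T=tool()
f=d['frame'].astype(int)
for zr in (.0649,.0769):
 for dx in (0,3):
  for n,P in (('hexV- top',(-31.2,0,90)),('hexV+ top',(31.2,0,90)),('hexV+ base',(31.2,0,56)),('bead+ up',(55,0,12)),('skirtL',(0,-52,56)),('skirtR',(0,52,56))):
    p=T[:3,3]+T[:3,:3]@np.array([P[0]+dx,P[1],0])/1e3; p[2]=zr+P[2]/1e3
    print(zr,dx,n,np.round(pix(d,p,T),1))
c=f[:,315]; print([(y,c[y].tolist()) for y in range(100,350) if abs(c[y]-c[y-1]).sum()>35])
E
```

```text
q [-0.363  0.599  0.277  1.819 -0.227  0.754  1.303] pos [0.5796 0.0388 0.3025] rot [3.1416 0.     2.8388] F [ 0.6 -0.2 -0.2] M [-0.    0.03 -0.02] g 0.0698497911745243 0.0 17.6
cap 0.74 [316.5 217.6] world [0.5796 0.0398 0.0649] tool [0.0003 0.001  0.2376]
cap_hexagon 0.71 [313.6 270.4] world [0.5811 0.0375 0.1379] tool [-0.0019 -0.0007  0.1646]
cap_hexagon 0.69 [ 53.  314.7] world [ 0.5736 -0.1664  0.1379] tool [-0.0555 -0.1976  0.1646]
0.0649 0 hexV- top [315.  338.7]
0.0649 0 hexV+ top [315.  217.8]
0.0649 0 hexV+ base [315.1 195.7]
0.0649 0 bead+ up [315.1 140.9]
0.0649 0 skirtL [220.9 250.6]
0.0649 0 skirtR [409.3 250.6]
0.0649 3 hexV- top [315.  334.1]
0.0649 3 hexV+ top [315.  210.6]
0.0649 3 hexV+ base [315.1 189.9]
0.0649 3 bead+ up [315.1 136.1]
0.0649 3 skirtL [220.3 245.6]
0.0649 3 skirtR [409.9 245.7]
0.0769 0 hexV- top [315.  355.5]
0.0769 0 hexV+ top [315.  228.6]
0.0769 0 hexV+ base [315.1 202.3]
0.0769 0 bead+ up [315.1 142.6]
0.0769 0 skirtL [214.6 260.2]
0.0769 0 skirtR [415.6 260.3]
0.0769 3 hexV- top [315.  350.9]
0.0769 3 hexV+ top [315.  220.8]
0.0769 3 hexV+ base [315.1 196.1]
0.0769 3 bead+ up [315.1 137.5]
0.0769 3 skirtL [213.9 255. ]
0.0769 3 skirtR [416.3 255.1]
[(117, [80, 74, 67]), (140, [55, 54, 51]), (141, [37, 33, 29]), (142, [27, 20, 16]), (197, [73, 31, 6]), (240, [118, 49, 4]), (241, [66, 26, 2]), (242, [21, 15, 14]), (319, [70, 28, 10]), (320, [117, 46, 5]), (335, [176, 121, 69]), (336, [211, 165, 104]), (342, [131, 97, 63]), (343, [36, 26, 21]), (344, [15, 13, 9])]
```

View pics/w7.png

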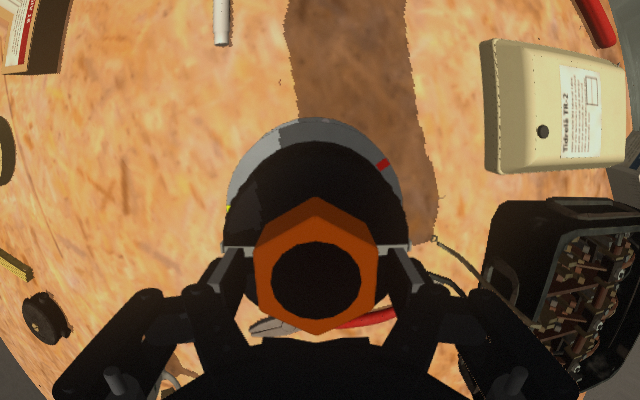

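Call:
arm_command --deltas '[[[0,0,0],[0,0,0],4.5],[[0,0,0],[0,0,0],4.5],[[0,0,0],[0,0,0],4.5],[[0,0,0],[0,0,0],4.5],[[0,0,0],[0,0,0],4.5],[[0,0,0.03],[0,0,0.1],4.5],[[0,0,0.03],[0,0,0.1],4.5],[[0,0,0.03],[0,0,0.1],4.5],[[0,0,0.03],[0,0,0.1],4.5],[[0,0,0.03],[0,0,0.1],4.5]]'

```text
clock: 18.8
position: [0.5797, 0.0387, 0.3012]
tool_rot: [3.141, 0.0, 2.335]
force: [0.5, 0.3, 3.6]
grip_width: 0.053
finger_force: 63.3
```

Call:
arm_command --deltas '[[[0,0,0.03],[0,0,0.1],4.5],[[0,0,0.03],[0,0,0.1],4.5],[[0,0,0.03],[0,0,0.1],4.5],[[0,0,0.03],[0,0,0.1],4.5],[[0,0,0.03],[0,0,0.1],4.5],[[0,0,0.03],[0,0,0.1],4.5],[[0,0,0.03],[0,0,0.1],4.5],[[0,0,0.03],[0,0,0.1],4.5],[[0,0,0.03],[0,0,0.1],4.5],[[0,0,0.03],[0,0,0.1],4.5]]'

```text
clock: 19.8
position: [0.5798, 0.0393, 0.2981]
tool_rot: [3.141, -0.001, 1.335]
force: [0.9, 3.4, 2.4]
grip_width: 0.0531
finger_force: 63.7
```

```bash
python3 look.py w8.png
```

```text
q [-0.623  0.702  0.681  1.835 -0.592  0.818  0.126] pos [0.5798 0.0393 0.2981] rot [ 3.1412e+00 -8.0000e-04  1.3354e+00] F [0.9 3.4 2.4] M [ 0.83 -0.37  0.16] g 0.0530731275577435 63.65992784500122 19.8
```

Call:
arm_command --deltas '[[[0,0,0.03],[0,0,0.1],4.5],[[0,0,0.03],[0,0,0.1],4.5],[[0,0,0.03],[0,0,0.1],4.5],[[0,0,0.03],[0,0,0.1],4.5],[[0,0,0.03],[0,0,0.1],4.5],[[0,0,0.03],[0,0,0.1],4.5],[[0,0,0.03],[0,0,0.1],4.5],[[0,0,0.03],[0,0,0.1],4.5],[[0,0,0.03],[0,0,0.1],4.5],[[0,0,0.03],[0,0,0.05],4.5],[[0,0,0],[0,0,0],4.5]]'

```text
clock: 20.95
position: [0.5797, 0.0389, 0.295]
tool_rot: [3.141, -0.0, 0.39]
force: [0.4, 0.5, 4.2]
grip_width: 0.0533
finger_force: 63.9
```

```bash
python3 look.py w8.png
```

```text
q [-0.749  0.814  0.919  1.843 -0.816  0.915 -0.623] pos [0.5797 0.0389 0.295 ] rot [ 3.141e+00 -1.000e-04  3.898e-01] F [0.4 0.5 4.2] M [ 0.04 -0.17 -0.11] g 0.05327920450076777 63.88635993003845 20.95
```

Call:
arm_command --deltas '[[[0,0,0.02],[0,0,0.03],4.5],[[0,0,0],[0,0,0],4.5],[[0,0,0],[0,0,0],7],[[0,0,0],[0,0,0],8],[[0,0,0],[0,0,0],8],[[0,0,0],[0,0,0],8],[[0,0,-1],[0,0,0],8],[[0,0,-2],[0,0,0],8],[[0,0,-3],[0,0,0],8],[[0,0,-4],[0,0,0],8],[[0,0,-3],[0,0,0],8],[[0,0,0],[0,0,0],8]]'

```text
clock: 22.2
position: [0.58, 0.038, 0.429]
tool_rot: [3.14, -0.005, 0.358]
force: [0.4, -0.6, -0.6]
grip_width: 0.08
finger_force: 0.0
```

```bash
python3 look.py w9.png cap:.057 cap_hexagon:.13; python3 -c "
from h import *
d=bot.grab_frame('wrist'); T=tool()
for zr in (.057,.065):
  for n,P in (('hexV- top',(-31.2,0,90)),('hexV+ top',(31.2,0,90)),('skirtL',(0,-52,56)),('skirtR',(0,52,56))):
    p=T[:3,3]+T[:3,:3]@np.array([P[0],P[1],0])/1e3; p[2]=zr+P[2]/1e3
    print(zr,n,np.round(pix(d,p,T),1))
save(d,'w9z.png',(220,90,200,180),3)
"
```

```text
q [-0.843  0.675  1.092  1.727 -0.656  1.148 -0.77 ] pos [0.58  0.038 0.429] rot [ 3.1405 -0.0049  0.3584] F [ 0.4 -0.6 -0.6] M [-0.02  0.02  0.01] g 0.08003786077470507 0.0 22.2
cap 0.85 [315.3 183.2] world [0.5768 0.0366 0.057 ] tool [-5.30e-03 -2.00e-04  3.72e-01]
cap 0.69 [525.4 145. ] world [ 0.7241 -0.1995  0.057 ] tool [0.0498 0.2726 0.3726]
cap_hexagon 0.73 [314.7 200.7] world [0.5765 0.0371 0.13  ] tool [-0.005  -0.0007  0.299 ]
cap_hexagon 0.2 [476.4 341.6] world [ 0.4749 -0.2202  0.13  ] tool [-0.1904  0.2046  0.2983]
0.057 hexV- top [315.6 236.7]
0.057 hexV+ top [315.6 164.5]
0.057 skirtL [260.4 191.7]
0.057 skirtR [370.8 191.8]
0.065 hexV- top [315.6 240.4]
0.065 hexV+ top [315.6 166.1]
0.065 skirtL [258.9 193.9]
0.065 skirtR [372.3 193.9]
```

View pics/w9z.png

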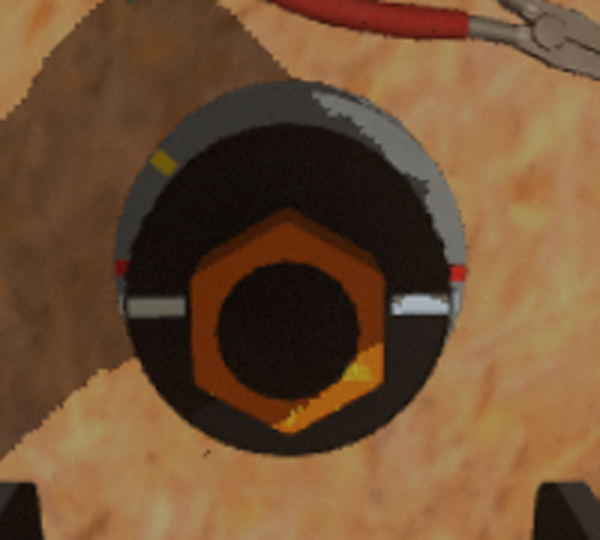

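```bash
python3 -c "
from workcell import bot
print(bot.job_done())"
```

```text
the job is handed in; nothing more can be done
None
```

The cap is screwed down to the red marks, about 1° off by the last wrist picture. It first rested on the ridges and then dropped into the thread start. The arm is clear, the bystanders were never touched as far as I could tell, and the job is handed in at about 22 s; no verdict came back.

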